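# Free the seized transit pin of a tube mixer

### The arm

A 6-joint arm with a two-finger parallel gripper is mounted at the origin on a cart in front of the work surface, level with it; the furniture and walls round the work are solid. World frame = base frame: x ahead of the robot, y to its left, z up, the work surface at z = 0. Lengths are in m, angles in degrees, forces in N, time in s.
With the tool pointing down it reaches from about 0.35 to 0.975 m from the base axis. Payload 7.1 kg.
Tool frame: the origin (TCP) lies at the very end of the fingers, on their centre line; the grasp point (between the pads) lies 19 mm behind it; z points along the fingers, y is the direction in which the jaws open and shut (so a half turn about z gives the same grasp; the last joint's range is limited). The gripper opens to 88 mm and grips with 3 to 60 N. Pads are 20 mm wide; open, the fingers measure 115 mm over their backs; the gripper's body (75 mm by 178 mm) begins 61 mm behind the grasp point.
Start: joints at [75.86, 24.242, 93.386, -0, 62.372, -1.089], TCP at [0.141, 0.609, 0.223] pointing down, gripper open.
Joint ranges: [-172.04, 172.04], [-51.8, 120.97], [4.93, 147.93], [-75.15, 255.16], [6.16, 154.13], [-145.62, 145.62]. Speed limits (degrees/s): [136.94, 136.94, 172.46, 180, 180, 180].

### API

Orientations are given as [roll, pitch, yaw] about the fixed x, y, z axes, in that order (R = Rz(yaw) Ry(pitch) Rx(roll)).
In Python, from plant import * gives the robot as it stands. The module is installed in compiled form; this text tells all that it offers.
- The arm moves only by the shell command python3 -m crank 'ROWS' [FORCE]. ROWS is JSON, a list of rows, each a list of 3 entries, a list of its own where there are three numbers: the finger opening in m, from 0 to 0.0878, then the shift along the tool's x, y, z in m, then the turn about the tool's z in degrees. In form: [[fingers, [dx, dy, dz], roll], ...]. A call has 1 to 20 rows; each row shifts and turns the pose as measured when the row begins, along the tool's axes as they then stand; what a row does not reach is not made up. A row lasts 1/10 s, in which the tool goes at most 50 mm and 8.59 degrees, less where a joint would pass 70% of its speed; a pose out of reach is approached as far as the arm can. A call is refused whole if a number of a shift passes 0.05 or a number of a turn 8.59, either way. A call with a gripper value outside its range is refused whole. The fingers move at their own pace and stop on an object; FORCE is the grip in N (left out, the last holds). Time passes only in rows, so rows that do not move let the fingers close. It gives the time, the measured TCP pose, the force and the opening at its end, in the units of the state.
- sense(): the state, without advancing time (a new reading comes with each control period).
- camera(name): name is "scene" or "top" or "wrist"; returns a dict with "frame" (480x640x3 uint8, red, green, blue), "depth" (480x640 float32, m along the optical axis (not along the pixel's ray), 0 where there is no reading), "fx", "fy", "cx", "cy" (pixels), "k1" (the pictures are not rectified: a ray, as slopes to the right and down, at radius r is drawn at 1 + k1 r^2 times it, then the intrinsics apply), "world_to_cam" (4x4, takes a point from world to camera coordinates); the wrist camera has in their place "T_tool_cam" (4x4, takes a point from camera to tool coordinates, whose origin is the TCP and whose axes are the flange's). Camera axes: x right, y down, z forward; pixel columns grow to the right and rows downward; lengths in m; the calibration is good to about 2 mm. A picture is of the moment at which its call begins: read the wrist's pose just before it.
- hand_in(): hands the job in, once; it reports no verdict.
The state is a dict: "t": time; "joints": joint angles; "qd": joint speeds; "tau": joint torques, N m; "eef_pos": TCP position; "orientation": TCP orientation; "contact_force": force on the tool from outside, world axes, zero at the start; "moment": the same for the moment, N m; "gripper_width": finger opening in m.
Only numpy, scipy, OpenCV 4.12 (cv2) and the standard library are available. Lean on these libraries where they do the work, as an engineer would, in place of code of your own. Each camera call takes 0.05 s, during which the arm holds its last target.

### The job

The transit pin of the tube mixer has seized in its slanting bore. Take it by its flat wing grip, work it out along the bore by twisting it back and forth while pulling gently, without wrenching the mixer's sloping head up off its rubber cushions, and lay the pin down on the brown tray, not dropping it from a height. Leave the other things alone.

Things in the scene. Friction and masses are not known exactly. Their poses are not given: they have to be found in the camera images.
- mixer: grey stand of the tube mixer, fixed to the counter, about 150 mm deep, 104 wide, 135 high at the back. Origin on the counter in its mid-plane, 64 mm in front of the stand's front edge; x points to the back of the mixer, z up. The pin's axis lies in the x-z plane and leans 25 degrees from vertical towards -x (towards the robot).
- bore_mouth (a point): centre of the bore's mouth, on top of the 40 mm wide round aluminium boss at the low front end of the white sloping head; z points out of the bore along the pin (25 degrees from vertical), y is the stand's y. Bore 17.6 mm wide, 40 mm deep; at the start the pin reaches 36 mm into it, seized for about the first 16 mm of its way out, loose after that.
- head (a joint): lift (m) of the white sloping head along the pin's axis off its rubber cushions, 0 at rest; a pull of 3 N starts it, then 1.5 N per mm. Over 14 mm it counts as wrenched off; a straight pull would free the pin only beyond that. While the pull keeps it 4 to 9 mm up, each twist of the pin by about 1 rad, either way, lets the pin creep out some mm, and the head sinks by as much.
- pin_grip (a point): centre of the steel pin's flat wing grip: 40 mm wide (along x), 14 mm thick (along y: fingers close along y), 36 mm long (along z, the pin's axis, pointing out of the bore); its outer end is 16 mm along +z. Below it a round shank 16 mm thick, its tip 74 mm along -z. At the start this point is 38 mm above the bore's mouth. Whole pin 90 mm, 0.12 kg.
- pin_centre (a point): middle of the pin's length, on its axis, 29 mm from the grip point towards the tip; axes as at the grip point.
- pin_tip (a point): the tip of the pin's shank, on its axis, at the end of the pin; axes as at the grip point.
- tray: flat brown board-like tray, 120 (x) x 260 (y) mm, flat top 14 mm above the counter, no rim, loose. Origin at the centre of its underside.
- specimen_cup: bystander: white lidded specimen cup, 49 mm wide, 55 mm high; origin under its centre
- jug_bottle: bystander: big white bottle, 104 mm wide, 220 mm high; origin under its centre
- card_box: bystander: white carton, 61 x 91 x 66 mm high; origin under its centre
Things that resemble listed ones, but are neither listed nor needed, are in the scene too. What is meant by the part that bears pin_grip is not blue or pink, and is the larger of those in its own colour.

How it is judged:
By the outcome, as a careful person would: the job done as asked, in the order asked, and still so for the second after the job is handed in, with the robot touching nothing.
It also fails if it takes over 72 s, if anything falls off the work surface, if the arm or the gripper's body presses on something with over 40 N, if the wrist force passes 120 N, or if a joint passes its speed limit or range.

## Working session

There is one attempt and no reset: what is moved stays moved. The work goes in short steps, Python scripts to look and compute and a shell command to move; the robot and the scene stay as the last step left them, time stands still between calls to the robot, and variables do not carry over. Pictures are saved under pics/ and viewed, and the job is handed in when it is done.

```bash
mkdir -p pics; ls
cat > h.py <<'E'
from plant import *
import numpy as np, cv2
from scipy.spatial.transform import Rotation as Ro
def save(n,a): cv2.imwrite('pics/'+n+'.png', cv2.cvtColor(a,cv2.COLOR_RGB2BGR))
def Rtool(s): return Ro.from_euler('xyz',s['orientation'],degrees=True).as_matrix()
E
python3 - <<'E'
from h import *
print(sense())
for n in ('scene','top'):
    c=camera(n); save(n+'0',c['frame']); np.savez(n+'0.npz',**c); print(n,c['fx'],c['fy'],c['cx'],c['cy'],c['k1'],np.round(c['world_to_cam'],3).tolist())
E
```

```text
pics
{'t': 0.0, 'joints': array([ 7.58598511e+01,  2.42858731e+01,  9.34311758e+01, -1.36743813e-03,
        6.23723200e+01, -1.08758944e+00]), 'qd': array([-0.09154162,  0.03972195,  0.07119159, -0.0082125 , -0.07235144,
       -0.11241304]), 'tau': array([ 2.34411436e-04, -5.44616747e+01, -2.73669094e+01,  6.44796831e-02,
        2.27504689e-02, -1.31217835e-04]), 'eef_pos': array([0.14098705, 0.60831783, 0.22188775]), 'orientation': array([-1.79910624e+02, -4.85986108e-04,  1.66948075e+02]), 'contact_force': array([-0.31211031, -0.04146183, -0.34553004]), 'moment': array([ 0.05165526,  0.0214167 , -0.02135429]), 'gripper_width': 0.08758742723301532}
scene 464.42875739419634 464.42875739419634 317.5210351807412 239.16271906702696 -0.03375219495395346 [[0.5, -0.866, 0.023, -0.251], [-0.342, -0.221, -0.913, 0.282], [0.796, 0.449, -0.406, 0.802], [0.0, 0.0, 0.0, 1.0]]
top 460.344627521099 460.344627521099 320.64287047173616 235.49545874890305 -0.04414697513415638 [[-0.006, -1.0, 0.0, -0.004], [-0.996, 0.006, -0.094, 0.551], [0.094, -0.001, -0.996, 1.056], [0.0, 0.0, 0.0, 1.0]]
```

View pics/scene0.png

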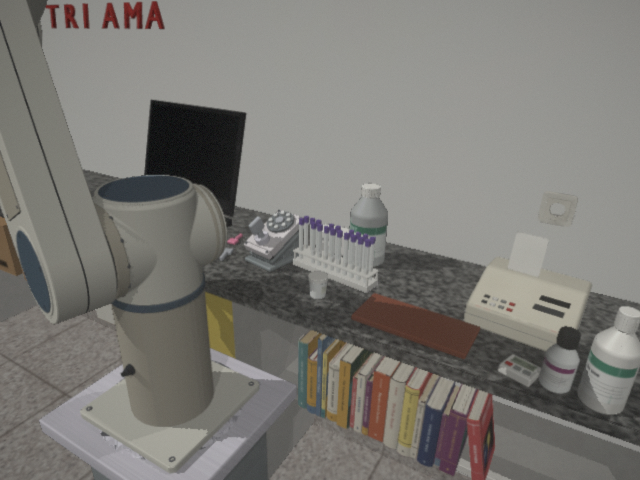

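View pics/top0.png

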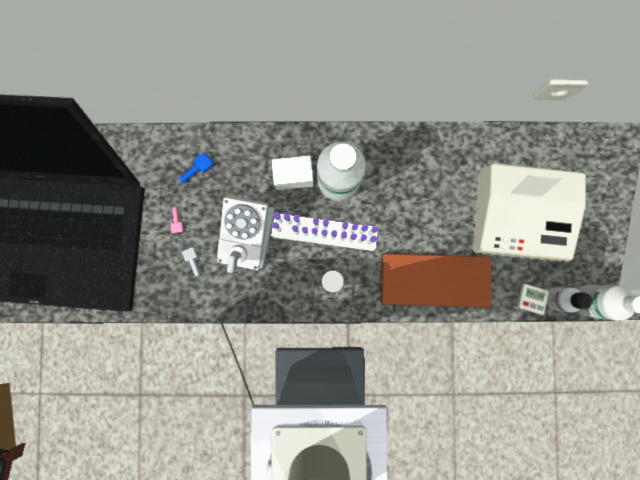

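Run:
```python
from h import *
t=np.load('top0.npz');s=np.load('scene0.npz')
a=cv2.resize(t['frame'][140:290,150:300],None,fx=4,fy=4,interpolation=cv2.INTER_CUBIC)
b=cv2.resize(s['frame'][190:290,210:320],None,fx=5,fy=5,interpolation=cv2.INTER_CUBIC)
save('top_c',a);save('scene_c',b)
```

```text
(no output)
```

View pics/top_c.png

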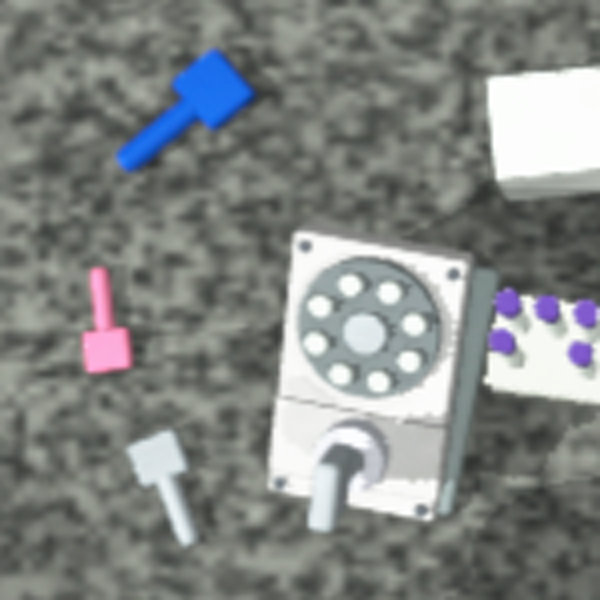

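View pics/scene_c.png

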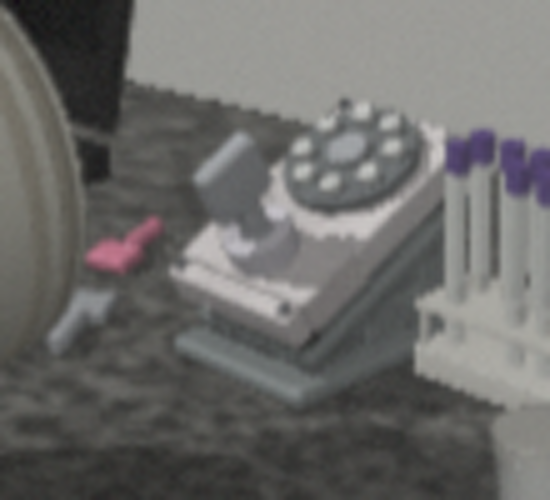

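```bash
cat >> h.py <<'E'
def cloud(c):
    v,u=np.mgrid[0:480,0:640].astype(float)
    K=np.array([[c['fx'],0,c['cx']],[0,c['fy'],c['cy']],[0,0,1]],float)
    # invert drawn = s*(1+k1 s^2)
    xd=(u-K[0,2])/K[0,0]; yd=(v-K[1,2])/K[1,1]; x,y=xd.copy(),yd.copy()
    for _ in range(8):
        f=1+c['k1']*(x*x+y*y); x,y=xd/f,yd/f
    d=c['depth']; P=np.stack([x*d,y*d,d],-1)
    return P
def world(c):
    P=cloud(c); W=np.linalg.inv(c['world_to_cam'])
    return P@W[:3,:3].T+W[:3,3]
E
python3 - <<'E'
from h import *
t=np.load('top0.npz');W=world(t)
np.set_printoptions(precision=3,suppress=True,linewidth=200)
for n,(u,v) in dict(chuck=(241,223),h_bl=(226,202),h_br=(263,209),h_fl=(220,260),h_fr=(257,267),wing=(231,264),wing2=(231,268),wing3=(233,258),wing_b=(236,254),boss=(243,252),counter=(200,240),tray=(436,280),cup=(333,281)).items(): print(n,W[v,u],t['frame'][v,u])
s=np.load('scene0.npz');S=world(s)
# points above local head near pin
m=(abs(W[...,0]-.42)<.12)&(abs(W[...,1]-.17)<.1)&(W[...,2]>.02)
m[:,:200]=0
for v in range(244,276): print(v,' '.join('%4d'%(1000*z) for z in W[v,218:262,2]))
E
```

```text
chuck [0.571 0.165 0.115] [224 232 234]
h_bl [0.617 0.198 0.117] [139 146 152]
h_br [0.601 0.117 0.118] [135 142 148]
h_fl [0.493 0.221 0.064] [127 134 141]
h_fr [0.477 0.137 0.062] [180 181 179]
wing [0.482 0.182 0.136] [226 235 237]
wing2 [0.473 0.182 0.133] [221 229 231]
wing3 [0.494 0.176 0.146] [199 211 216]
wing_b [0.503 0.173 0.127] [104 112 113]
boss [0.509 0.164 0.094] [197 200 207]
counter [0.544 0.284 0.   ] [148 153 142]
tray [ 0.445 -0.28   0.01 ] [131  71  44]
cup [ 0.445 -0.035  0.058] [223 228 219]
244   72   78   80   74   77   78   77   75   76   77   79   76   80   78   77   78   81   79   79   80   81   82   83   79   84   80   78   81   82   77   79   82   86   83   83   83   83   86   85   84   84   85   79   81
245   73   79   77   77   72   72   75   76   76   79   72   75   75   74   79   78   83   86   84   87   89   86   85   84   78   81   83   81   78   82   81   79   81   84   80   78   84   76   83   79   82   85   83   78
246   73   74   72   74   74   74   72   77   77   74   74   77   75   75   79   86   92   94   93   93   91   85   91   82   85   8
[... 5887 characters left out ...]
  1    0   -1    3    0    4
273   -2    0   -1    5   -2    0    0   -2    0    0    1   -1    0    1    0    2   -1   -1    0    2    0    0    0 1103    0    0    2    0    1    0   -1    0   -1    2    4    0   -2    2   -1    4   -1    0    2    0
274   -1    1    0    0    2    0   -1    4   -1   -1    0    4   -3    0   -1   -3    0   -1   -2    1    1    0    0   -1   -2    0    0   -2   -1    0    0   -2    0    0    0   -2    0    0   -1   -2    1    1    0    1
275   -1    0   -3    0    0    0    2    0    0    0    0   -2    0    0   -4    3    0    3   -1    1    0    0    0    0    5    1    0    4    1    0    0    3   -3    1    2    0    1   -1    0   -2    0    0   -1    3
```

Run:
```python
from h import *
np.set_printoptions(precision=4,suppress=True,linewidth=200)
t=np.load('top0.npz');W=world(t);z=W[...,2]
V,U=np.mgrid[0:480,0:640]
# head plane mask
m=(U>218)&(U<268)&(V>200)&(V<270)&(z>.05)&(z<.13)&(np.min(t['frame'],-1)>150)
P=W[m]
for _ in range(5):
    A=np.c_[P[:,:2],np.ones(len(P))];c=np.linalg.lstsq(A,P[:,2],rcond=None)[0]
    r=P[:,2]-A@c; P=P[abs(r)<max(.003,1.5*r.std())] if r.std()>.002 else P[abs(r)<.004]
n=np.r_[-c[:2],1];n/=np.linalg.norm(n);print('headplane n',n,'tilt',np.degrees(np.arccos(n[2])),'yaw',np.degrees(np.arctan2(n[1],n[0]))%360-180,len(P))
# in-plane outline
mm=(U>210)&(U<272)&(V>195)&(V<275)&(abs(z-(W[...,0]*c[0]+W[...,1]*c[1]+c[2]))<.005)
mm=cv2.morphologyEx(mm.astype(np.uint8),cv2.MORPH_OPEN,np.ones((3,3)))>0
r=cv2.minAreaRect((W[mm][:,:2]*1000).astype(np.float32));print('rect',r)
# wing end face
f=(U>=228)&(U<=234)&(V>=256)&(V<=272)&(z>.125)&(np.min(t['frame'],-1)>185)
f=cv2.erode(f.astype(np.uint8),np.ones((1,1)))>0
F=W[f];print('face n',len(F),F.mean(0)); 
r=cv2.minAreaRect((F[:,:2]*1000).astype(np.float32));print(r)
# boss top
b=(U>=228)&(U<=247)&(V>=247)&(V<=263)&(z>.078)&(z<.102)
B=W[b]
h=B[:,2]-(B[:,0]*c[0]+B[:,1]*c[1]+c[2]); print('boss h above head', np.percentile(h,[5,25,50,75,95])*n[2])
yaw=np.radians(-10.8);R=Ro.from_euler('zy',[[np.degrees(yaw),-25]],degrees=True).as_matrix()[0]
print('axis',R[:,2])
fc=R.T@F.T; print('face in axes: min/max',np.percentile(fc,[2,50,98],axis=1))
bc=R.T@B.T; print('boss axes',np.percentile(bc,[1,50,99],axis=1))
```

```text
headplane n [-0.4164  0.0745  0.9061] tilt 25.022422076087366 yaw -10.143581190651219 1266
rect ((549.6276245117188, 170.32948303222656), (97.17028045654297, 141.75889587402344), 78.74879455566406)
face n 81 [0.4833 0.1831 0.1381]
((482.5474548339844, 182.76171875), (11.259651184082031, 31.875019073486328), 82.63910675048828)
boss h above head [0.0078 0.0159 0.0174 0.019  0.0217]
axis [-0.4226  0.      0.9063]
face in axes: min/max [[ 0.4356  0.2677 -0.0825]
 [ 0.4545  0.2727 -0.0791]
 [ 0.4692  0.2786 -0.0757]]
boss axes [[ 0.4353  0.2488 -0.1486]
 [ 0.459   0.2605 -0.1328]
 [ 0.4706  0.2871 -0.1208]]
```

Run:
```python
from h import *
np.set_printoptions(precision=4,suppress=True,linewidth=200)
R=Ro.from_euler('ZY',[-10.7,-25],degrees=True).as_matrix()
print('axis',R[:,2])
V,U=np.mgrid[0:480,0:640]
t=np.load('top0.npz');W=world(t);z=W[...,2]
f=(U>=228)&(U<=234)&(V>=256)&(V<=272)&(z>.125)&(np.min(t['frame'],-1)>185)
fc=W[f]@R; print('face',np.percentile(fc,[2,50,98],axis=1).T if 0 else np.percentile(fc,[2,10,50,90,98],axis=0))
b=(U>=228)&(U<=247)&(V>=247)&(V<=263)&(z>.078)&(z<.102)
bc=W[b]@R; print('boss',np.percentile(bc,[1,50,99],axis=0))
top=bc[abs(bc[:,2]-np.median(bc[:,2]))<.004]; print('top',np.percentile(top,[1,50,99],axis=0))
hd=(U>218)&(U<268)&(V>200)&(V<270)&(z>.05)&(z<.13);hc=W[hd]@R
hc=hc[abs(hc[:,2]-np.median(hc[:,2]))<.004];print('head',np.percentile(hc,[1,50,99],axis=0))
# scene view
s=np.load('scene0.npz');S=world(s)@R
v,u=np.mgrid[215:260,245:285]
m=(S[...,2]>top[:,2].mean()+.012)&(abs(S[...,1]-.27)<.03)&(abs(S[...,0]-fc[:,0].mean())<.04)
m[:, :240]=0;m[:, 300:]=0
q=S[m];print('wing scene',len(q),np.percentile(q,[2,10,50,90,98],axis=0)); ys,xs=np.nonzero(m);print(xs.min(),xs.max(),ys.min(),ys.max())
```

```text
axis [-0.4153  0.0785  0.9063]
face [[ 0.4403  0.2644 -0.0647]
 [ 0.4431  0.2655 -0.0628]
 [ 0.4592  0.2695 -0.0611]
 [ 0.4711  0.2739 -0.0594]
 [ 0.4739  0.2752 -0.0581]]
boss [[ 0.4394  0.2501 -0.1322]
 [ 0.463   0.2612 -0.1155]
 [ 0.4749  0.288  -0.1036]]
top [[ 0.4393  0.2502 -0.119 ]
 [ 0.4625  0.2624 -0.1152]
 [ 0.4749  0.288  -0.1118]]
head [[ 0.4224  0.2215 -0.1349]
 [ 0.4822  0.2548 -0.1326]
 [ 0.5744  0.3152 -0.1273]]
wing scene 194 [[ 0.4335  0.2593 -0.1   ]
 [ 0.4358  0.261  -0.0935]
 [ 0.4507  0.2639 -0.0758]
 [ 0.4674  0.2706 -0.0625]
 [ 0.4714  0.2749 -0.0603]]
248 264 217 235
```

```bash
cat >> h.py <<'E'
np.set_printoptions(precision=4,suppress=True,linewidth=200)
RM=Ro.from_euler('ZY',[-10.7,-25],degrees=True).as_matrix()
GRIP=RM@np.array([.456,.2687,-.077])
def delta(p):
    s=sense(); d=Rtool(s).T@(np.asarray(p)-s['eef_pos'])
    print('tcp',s['eef_pos'],'rpy',s['orientation'],'d_tool(mm)',d*1000,'F',s['contact_force'],'M',s['moment'],'w',s['gripper_width'],'t',s['t'])
E
python3 - <<'E'
from h import *
print(GRIP); delta(GRIP+[0,0,.081])
E
```

```text
[0.488  0.1813 0.1229]
tcp [0.141  0.6084 0.222 ] rpy [-179.9268    0.0006  166.9478] d_tool(mm) [-434.4384 -337.7462   18.5077] F [-0.7174  0.8422 -0.0012] M [-0.0402 -0.0192  0.017 ] w 0.08794647757496799 t 0.1
```

```bash
python3 -m crank '[[0.0878,[-0.035,-0.028,0.0],0],[0.0878,[-0.035,-0.028,0.0],0],[0.0878,[-0.035,-0.028,0.0],0],[0.0878,[-0.035,-0.028,0.0],0],[0.0878,[-0.035,-0.028,0.0],0],[0.0878,[-0.035,-0.028,0.0],0],[0.0878,[-0.035,-0.028,0.0],0],[0.0878,[-0.035,-0.028,0.0],0],[0.0878,[-0.035,-0.028,0.0],-1.0],[0.0878,[-0.035,-0.028,0.0],-1.0]]' 50
python3 -c "
from h import *
delta(GRIP+[0,0,.081])"
```

```text
t: 1.1
eef_pos: [0.425, 0.2478, 0.2194]
orientation: [-179.8, -0.1, 169.6]
contact_force: [1.1, -0.1, -0.5]
gripper_width: 0.0877
tcp [0.425  0.2478 0.2194] rpy [-179.8276   -0.1068  169.5752] d_tool(mm) [-73.999  -53.9578  15.4679] F [ 1.0793 -0.0782 -0.5031] M [ 0.0003 -0.0123  0.0468] w 0.08767473199480494 t 1.1
```

```bash
python3 -m crank '[[0.0878,[-0.030,-0.022,0.0],0],[0.0878,[-0.030,-0.022,0.006],0],[0.0878,[-0.015,-0.010,0.006],0],[0.0878,[0,0,0],0]]' 50
python3 - <<'E'
from h import *
delta(GRIP+[0,0,.081])
s=sense();c=camera('wrist');save('w1',c['frame']);np.savez('w1.npz',**c,pos=s['eef_pos'],R=Rtool(s))
print(c['T_tool_cam'])
E
```

```text
t: 1.5
eef_pos: [0.4935, 0.1733, 0.2067]
orientation: [-179.8, -0.1, 169.2]
contact_force: [-0.4, -0.2, 0.1]
gripper_width: 0.0881
tcp [0.4935 0.1733 0.2067] rpy [-179.7958   -0.0808  169.2319] d_tool(mm) [6.9606 6.8251 2.7343] F [-0.3749 -0.2327  0.069 ] M [-0.0139  0.0043  0.0138] w 0.0880571517720371 t 1.5
[[ 0.0013 -0.9596 -0.2813  0.0774]
 [ 1.      0.0012  0.0006 -0.0004]
 [-0.0002 -0.2813  0.9596 -0.1615]
 [ 0.      0.      0.      1.    ]]
```

View pics/w1.png

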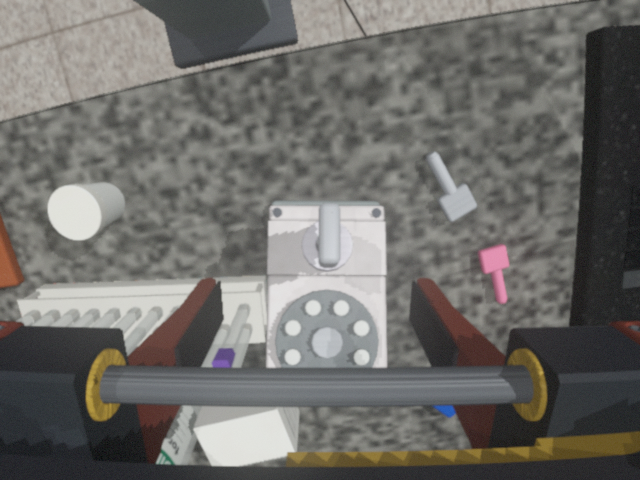

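Run:
```python
from h import *
c=np.load('w1.npz');P=cloud(c);T=c['T_tool_cam'];Pt=P@T[:3,:3].T+T[:3,3];W=Pt@c['R'].T+c['pos']
L=W@RM
V,U=np.mgrid[0:480,0:640]
m=(U>310)&(U<350)&(V>195)&(V<275)&(L[...,2]>-.066)&(L[...,2]<-.05)
q=L[m];print(len(q),np.percentile(q,[2,10,50,90,98],axis=0))
ys,xs=np.nonzero(m);print(xs.min(),xs.max(),ys.min(),ys.max())
b=(U>300)&(U<355)&(V>215)&(V<275)&(abs(L[...,2]+.1152)<.004);print('boss',np.percentile(L[b],[1,50,99],axis=0))
h=(U>260)&(U<395)&(V>195)&(V<270)&(abs(L[...,2]+.132)<.004);print('head',np.percentile(L[h],[1,50,99],axis=0))
k=np.arange(260,395)
for v in (225,262): print(L[v,::1][260:395:6])if 0 else None
```

```text
1303 [[ 0.4368  0.2632 -0.0651]
 [ 0.4404  0.2645 -0.0638]
 [ 0.4557  0.2696 -0.0619]
 [ 0.4708  0.2752 -0.0608]
 [ 0.4738  0.2766 -0.0601]]
319 340 203 264
boss [[ 0.4391  0.2511 -0.1181]
 [ 0.4565  0.2619 -0.1155]
 [ 0.4742  0.2888 -0.1138]]
head [[ 0.4203  0.2227 -0.1352]
 [ 0.4449  0.2586 -0.1333]
 [ 0.4728  0.3164 -0.1313]]
```

```bash
sed -i 's/\.456,\.2687,-\.077/.4555,.2695,-.0775/' h.py; python3 -m crank '[[0.0878,[0.007,0.006,0.0],0],[0.0878,[0,0,0.02],0],[0.0878,[0,0,0.025],0],[0.0878,[0,0,0.02],0],[0.0878,[0,0,0.0],0]]' 50
python3 -c "
from h import *
print(GRIP);delta(GRIP-[0,0,.019])"
```

```text
t: 2.05
eef_pos: [0.4821, 0.1875, 0.1419]
orientation: [-179.9, -0.1, 169.6]
contact_force: [0.3, 0.0, 0.3]
gripper_width: 0.0882
[0.4879 0.1821 0.1223]
tcp [0.4821 0.1875 0.1419] rpy [-179.9176   -0.0643  169.5546] d_tool(mm) [-6.688  -4.2555 38.6724] F [0.2736 0.0346 0.2703] M [0.0382 0.0047 0.0072] w 0.08822524242178005 t 2.05
```

```bash
python3 -m crank '[[0.0878,[-0.005,-0.003,0.016],0],[0.0878,[0,0,0.014],0],[0.0878,[0,0,0.004],0],[0.0878,[0,0,0.0],0]]' 50
python3 -c "
from h import *
delta(GRIP-[0,0,.019])"
```

```text
t: 2.45
eef_pos: [0.485, 0.188, 0.1096]
orientation: [180.0, 0.0, 169.8]
contact_force: [-0.3, -0.9, 0.5]
gripper_width: 0.088
tcp [0.485  0.188  0.1096] rpy [179.9876   0.0287 169.8361] d_tool(mm) [-3.8244 -5.2737  6.3684] F [-0.2512 -0.8564  0.5343] M [ 0.0047 -0.0375  0.0797] w 0.08804917492860029 t 2.45
```

```bash
python3 -m crank '[[0.0878,[-0.004,-0.005,0.006],0],[0.0878,[0,0,0.0],0]]' 50
python3 -c "
from h import *
delta(GRIP-[0,0,.019])"
```

```text
t: 2.65
eef_pos: [0.4886, 0.1827, 0.1044]
orientation: [179.9, 0.1, 169.9]
contact_force: [-0.7, -0.0, 0.3]
gripper_width: 0.088
tcp [0.4886 0.1827 0.1044] rpy [179.94     0.1119 169.8876] d_tool(mm) [ 0.6587 -0.7227  1.1429] F [-0.7039 -0.0352  0.3023] M [-0.0074  0.0005 -0.0035] w 0.08795150024084816 t 2.65
```

```bash
python3 -m crank '[[0.04,[0,0,0],0],[0.01,[0,0,0.0],0],[0.005,[0,0,0.0],0],[0.005,[0,0,0.0],0],[0.005,[0,0,0.0],0],[0.005,[0,0,0.0],0]]' 50
python3 -c "
from h import *
delta(GRIP-[0,0,.019])"
```

```text
t: 3.25
eef_pos: [0.4896, 0.1824, 0.1056]
orientation: [179.9, 0.2, 169.8]
contact_force: [-0.5, -0.2, -0.3]
gripper_width: 0.0431
tcp [0.4896 0.1824 0.1056] rpy [179.8792   0.2107 169.8108] d_tool(mm) [ 1.6543 -0.6692  2.3302] F [-0.4969 -0.1738 -0.3154] M [-0.0169  0.0129  0.0051] w 0.0431060138013054 t 3.25
```

```bash
python3 -m crank '[[0.005,[0.001,0,0.002],0],[0.005,[0,0,0.0],0],[0.005,[0,0,0.0],0],[0.005,[0,0,0.0],0],[0.005,[0,0,0.0],0],[0.005,[0,0,0.0],0]]' 50
python3 -c "
from h import *
delta(GRIP-[0,0,.019])"
```

```text
t: 3.85
eef_pos: [0.4882, 0.1822, 0.1033]
orientation: [179.9, 0.2, 169.8]
contact_force: [-1.0, -0.7, 0.3]
gripper_width: 0.0137
tcp [0.4882 0.1822 0.1033] rpy [179.9275   0.1772 169.7952] d_tool(mm) [ 0.3218 -0.2174  0.0459] F [-0.9582 -0.6644  0.2751] M [-0.1015  0.0228 -0.0574] w 0.01372671445951434 t 3.85
```

```bash
cat >> h.py <<'E'
T0=np.array([.4882,.1822,.1033])
def st():
    s=sense();d=RM.T@(s['eef_pos']-T0);F=RM.T@s['contact_force']
    print('t %.2f'%s['t'],'out(mm, mixer pin axes)',d*1000,'F pin axes',F,'M',RM.T@s['moment'],'rpy',s['orientation'],'w',s['gripper_width'],'j6',s['joints'][5])
E
python3 -m crank '[[0.005,[0.0008,0,-0.0018],0],[0.005,[0.0008,0,-0.0018],0.0],[0.005,[0.0008,0,-0.0018],0]]' 50
python3 -c "
from h import *
st()"
```

```text
t: 4.15
eef_pos: [0.4862, 0.1826, 0.1076]
orientation: [179.9, 0.2, 169.8]
contact_force: [4.9, -0.7, -12.4]
gripper_width: 0.0137
t 4.15 out(mm, mixer pin axes) [-0.0396 -0.0066  4.8154] F pin axes [ -0.7929   0.1984 -13.3325] M [ 0.0284 -0.7245 -0.0678] rpy [179.9213   0.2131 169.7856] w 0.013740665647689741 j6 -60.45495612483981
```

```bash
python3 -m crank '[[0.005,[0.0002,0,-0.0005],4],[0.005,[0,0,0],6],[0.005,[0,0,0],6]]' 50
python3 -c "
from h import *
st()"
```

```text
t: 4.45
eef_pos: [0.488, 0.187, 0.108]
orientation: [179.3, 0.3, 153.4]
contact_force: [1.7, 10.9, -12.9]
gripper_width: 0.0143
t 4.45 out(mm, mixer pin axes) [0.9609 4.6985 4.6908] F pin axes [ -5.7992  11.0558 -11.5688] M [ 2.9583  0.1041 -0.4156] rpy [179.3312   0.2688 153.3501] w 0.01434067912568356 j6 -44.133513860482445
```

Run:
```python
from h import *
st()
for n in ('scene','wrist'):
    c=camera(n)
    f=c['frame'][160:320,200:400] if n=='wrist' else c['frame'][180:300,200:350]
    save(n+'2',cv2.resize(f,None,fx=4,fy=4,interpolation=cv2.INTER_CUBIC)[:600,:800])
```

```text
t 4.45 out(mm, mixer pin axes) [0.9609 4.6985 4.6908] F pin axes [ -5.7992  11.0558 -11.5688] M [ 2.9583  0.1041 -0.4156] rpy [179.3312   0.2688 153.3501] w 0.01434067912568356 j6 -44.133513860482445
```

View pics/scene2.png

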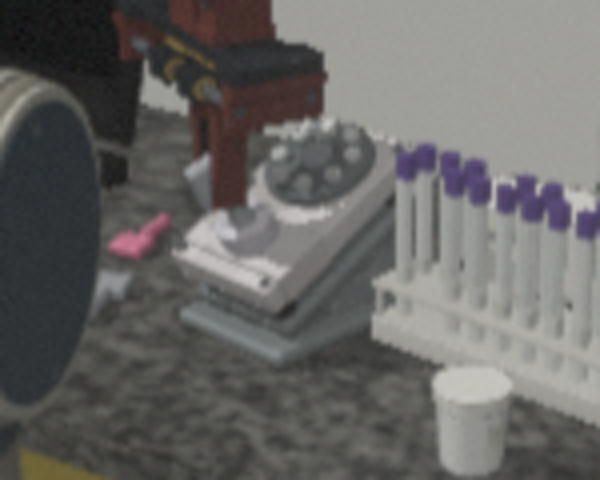

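View pics/wrist2.png

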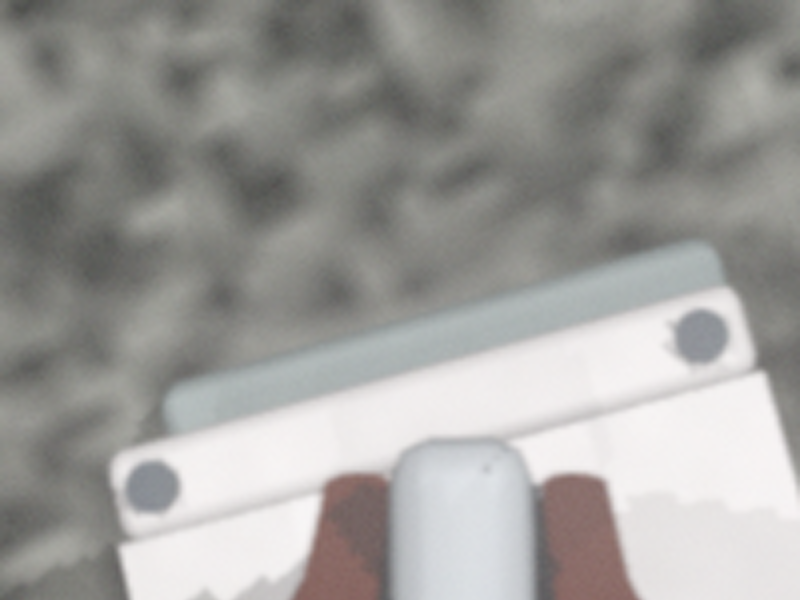

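```bash
cat >> h.py <<'E'
def corr(out):
    st(); s=sense(); print('corr to axis at',out,':',Rtool(s).T@(T0+RM[:,2]*out/1000-s['eef_pos'])*1000)
E
python3 -m crank '[[0.005,[-0.0005,-0.002,0],6],[0.005,[0,-0.0015,-0.0005],6]]' 50
python3 -c "
from h import *
corr(6)"
```

```text
t: 4.75
eef_pos: [0.4881, 0.1886, 0.1082]
orientation: [178.8, 0.1, 141.3]
contact_force: [2.5, 6.7, -12.9]
gripper_width: 0.0157
t 4.75 out(mm, mixer pin axes) [0.9107 6.224  4.973 ] F pin axes [ -4.3403   7.0743 -12.2582] M [ 3.0695 -0.4126  0.0398] rpy [178.8118   0.0769 141.2843] w 0.015735436644893203 j6 -32.40401458986467
corr to axis at 6 : [-1.8124 -6.0736 -0.6696]
```

```bash
python3 -m crank '[[0.005,[0,-0.001,-0.0003],-8],[0.005,[0,-0.001,0],-8],[0.005,[0,-0.001,0],-8],[0.005,[0,0,0],-8]]' 50
python3 -c "
from h import *
corr(6)"
```

```text
t: 5.15
eef_pos: [0.486, 0.1823, 0.1068]
orientation: [179.5, 0.7, 174.3]
contact_force: [5.2, -16.9, -7.5]
gripper_width: 0.0139
t 5.15 out(mm, mixer pin axes) [-0.529  -0.3175  4.1207] F pin axes [  4.3606 -15.6363 -10.2804] M [-3.6024 -1.836   0.7444] rpy [179.4785   0.7007 174.3045] w 0.01393223673909837 j6 -65.3598520676346
corr to axis at 6 : [ 0.2623  0.3613 -1.9269]
```

```bash
python3 -m crank '[[0.005,[0.0004,0.001,-0.001],-8],[0.005,[0.0004,0.001,-0.001],-8],[0.005,[0,0.001,0],-6]]' 50
python3 -c "
from h import *
corr(6)"
```

```text
t: 5.45
eef_pos: [0.4844, 0.1769, 0.1076]
orientation: [-179.5, 0.5, -162.8]
contact_force: [5.8, -5.0, -8.5]
gripper_width: 0.0167
t 5.45 out(mm, mixer pin axes) [-0.6651 -5.9058  5.0108] F pin axes [  2.3496  -3.8261 -10.529 ] M [-2.4434 -1.5453 -0.2851] rpy [-179.5444    0.4655 -162.7547] w 0.016657363376325146 j6 -87.71800344784056
corr to axis at 6 : [-2.9403  5.1212 -1.1945]
```

```bash
python3 -m crank '[[0.005,[0.0004,0.001,-0.0012],8],[0.005,[0.0004,0.001,-0.0012],8],[0.005,[0,0.001,0],8],[0.005,[0,0,0],8],[0.005,[0,-0.001,0],8],[0.005,[0,-0.001,0],8],[0.005,[0,-0.001,0],8]]' 50
python3 -c "
from h import *
corr(8)"
```

```text
t: 6.15
eef_pos: [0.4872, 0.1897, 0.1098]
orientation: [178.4, 0.4, 139.5]
contact_force: [2.1, 9.0, -13.9]
gripper_width: 0.0156
t 6.15 out(mm, mixer pin axes) [0.6283 7.2269 6.8955] F pin axes [ -5.5222   9.1863 -12.7088] M [ 3.065  -0.3153 -0.0383] rpy [178.3912   0.4305 139.476 ] w 0.015622259880712462 j6 -30.22680870533525
corr to axis at 8 : [-2.7007 -6.7623 -0.9055]
```

```bash
python3 -m crank '[[0.005,[0.0004,-0.001,-0.001],-8],[0.005,[0.0004,-0.001,-0.001],-8],[0.005,[0.0004,-0.001,-0.001],-8],[0.005,[0.0004,0,-0.001],-8],[0.005,[0,0.001,0],-8],[0.005,[0,0.001,0],-8],[0.005,[0,0.001,0],-8]]' 50
python3 -c "
from h import *
corr(9)"
```

```text
t: 6.85
eef_pos: [0.4825, 0.1767, 0.1101]
orientation: [-179.2, 0.9, -162.6]
contact_force: [7.5, -13.2, -7.6]
gripper_width: 0.0156
t 6.85 out(mm, mixer pin axes) [-1.26   -6.4745  8.1073] F pin axes [  5.7225 -11.5565 -11.0362] M [-3.4231 -2.1077  0.144 ] rpy [-179.2182    0.8895 -162.6152] w 0.015603047481345623 j6 -87.22759204230827
corr to axis at 9 : [-3.743   5.3341 -1.3565]
```

```bash
python3 -m crank '[[0.005,[0.0004,0.001,-0.0012],8],[0.005,[0.0004,0.001,-0.0012],8],[0.005,[0.0004,0.001,-0.001],8],[0.005,[0,0,0],8],[0.005,[0,-0.001,0],8],[0.005,[0,-0.001,0],8],[0.005,[0,-0.001,0],8]]' 50
python3 -c "
from h import *
corr(11)"
python3 -m crank '[[0.005,[0.0004,-0.001,-0.001],-8],[0.005,[0.0004,-0.001,-0.001],-8],[0.005,[0.0004,-0.001,-0.001],-8],[0.005,[0.0004,0,-0.001],-8],[0.005,[0.0004,0.001,-0.0008],-8],[0.005,[0,0.001,0],-8],[0.005,[0,0.001,0],-8]]' 50
python3 -c "
from h import *
corr(12)"
```

```text
t: 7.55
eef_pos: [0.4858, 0.1906, 0.1135]
orientation: [178.0, 0.9, 139.8]
contact_force: [2.0, 13.2, -12.4]
gripper_width: 0.015
t 7.55 out(mm, mixer pin axes) [ 0.7486  7.8249 10.9601] F pin axes [ -5.7219  13.3446 -11.007 ] M [ 3.8341  0.0601 -0.3981] rpy [178.0279   0.9261 139.7649] w 0.014988307979660036 j6 -29.95868706407314
corr to axis at 11 : [-3.2474 -7.158   0.0865]
t: 8.25
eef_pos: [0.4804, 0.1769, 0.1142]
orientation: [-178.9, 1.4, -162.3]
contact_force: [7.8, -16.3, -7.9]
gripper_width: 0.0157
t 8.25 out(mm, mixer pin axes) [-1.4751 -6.614  12.7242] F pin axes [  6.3468 -14.5799 -11.6507] M [-3.7414 -2.4384  0.5857] rpy [-178.9265    1.3782 -162.299 ] w 0.01566968871549658 j6 -86.90732923242322
corr to axis at 12 : [-4.589   5.0383  0.049 ]
```

```bash
python3 -m crank '[[0.005,[0.0004,0.001,-0.0012],8],[0.005,[0.0004,0.001,-0.0012],8],[0.005,[0.0004,0.001,-0.001],8],[0.005,[0.0002,0,-0.0004],8],[0.005,[0,-0.001,0],8],[0.005,[0,-0.001,0],8],[0.005,[0,-0.001,0],8]]' 50
python3 -c "
from h import *
corr(15)"
python3 -m crank '[[0.005,[0.0004,-0.001,-0.001],-8],[0.005,[0.0004,-0.001,-0.001],-8],[0.005,[0.0004,-0.001,-0.001],-8],[0.005,[0.0004,0,-0.001],-8],[0.005,[0.0004,0.001,-0.0008],-8],[0.005,[0,0.001,0],-8],[0.005,[0,0.001,0],-8]]' 50
python3 -c "
from h import *
corr(16)"
```

```text
t: 8.95
eef_pos: [0.4837, 0.191, 0.1178]
orientation: [177.7, 1.4, 140.1]
contact_force: [3.7, 16.0, -13.8]
gripper_width: 0.0146
t 8.95 out(mm, mixer pin axes) [ 0.6445  7.7628 15.7105] F pin axes [ -5.2617  16.4415 -12.7917] M [ 4.0171 -0.05   -0.6908] rpy [177.7273   1.4471 140.0709] w 0.01462348751774643 j6 -29.650784332821583
corr to axis at 15 : [-3.5186 -6.9475  0.7305]
t: 9.65
eef_pos: [0.4784, 0.1776, 0.1183]
orientation: [-178.7, 1.9, -162.0]
contact_force: [9.0, -21.0, -6.2]
gripper_width: 0.0157
t 9.65 out(mm, mixer pin axes) [-1.6672 -6.3841 17.2835] F pin axes [  8.8932 -18.9682 -10.9634] M [-4.3341 -2.8394  0.7899] rpy [-178.6619    1.9003 -161.9796] w 0.015729800982300705 j6 -86.59235943025656
corr to axis at 16 : [-4.8507  4.6252  0.5119]
```

```bash
python3 -m crank '[[0.005,[0.0004,0,-0.001],8],[0.005,[0.0004,0,-0.001],8],[0.005,[0.0004,0,-0.001],8],[0.005,[0,0,0],8],[0.005,[0,-0.0005,0],8],[0.005,[0,-0.0005,0],8],[0.005,[0,-0.0005,0],8]]' 50
python3 - <<'E'
from h import *
corr(18)
c=camera('wrist');save('w3',c['frame'])
E
```

```text
t: 10.35
eef_pos: [0.4823, 0.1915, 0.1212]
orientation: [177.3, 1.8, 140.3]
contact_force: [4.3, 15.3, -13.2]
gripper_width: 0.0144
t 10.35 out(mm, mixer pin axes) [ 0.7895  8.053  19.4062] F pin axes [ -4.3521  15.858  -12.4913] M [ 3.7573 -0.0098 -0.666 ] rpy [177.3478   1.8154 140.3207] w 0.014407453014423114 j6 -29.586262994518993
corr to axis at 18 : [-3.7427 -7.1758  1.397 ]
```

View pics/w3.png

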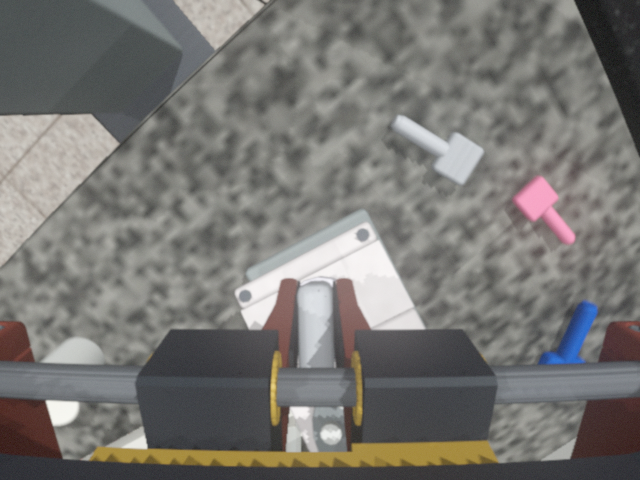

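```bash
python3 -m crank '[[0.005,[0.0004,0,-0.001],-8],[0.005,[0.0004,0,-0.001],-8],[0.005,[0.0004,0,-0.001],-8],[0.005,[0.0004,0,-0.001],-8],[0.005,[0,0,0],-8],[0.005,[0,0.0005,0],-8],[0.005,[0,0.0005,0],-8]]' 50
python3 - <<'E'
from h import *
corr(20)
s=sense();c=camera('wrist');T=c['T_tool_cam'];W=(cloud(c)@T[:3,:3].T+T[:3,3])@Rtool(s).T+s['eef_pos'];L=W@RM
np.savez('w4.npz',L=L,f=c['frame']);save('w4',c['frame'])
m=(c['frame'].min(-1)>190)&(L[...,0]>.42)&(L[...,0]<.48)&(abs(L[...,1]-.2685)<.047)&(L[...,2]<-.10)&(L[...,2]>-.14)
print('head z',m.sum(),np.percentile(L[m],[5,50,95],axis=0))
m=(L[...,2]>-.085)&(L[...,2]<-.015)&(abs(L[...,1]-.2685)<.03)&(abs(L[...,0]-.456)<.03)&(np.ptp(c['frame'],-1)<30)
print('wing',m.sum(),np.percentile(L[m],[5,50,95],axis=0))
E
```

```text
t: 11.1
eef_pos: [0.4783, 0.1764, 0.1213]
orientation: [-178.4, 2.2, -161.7]
contact_force: [7.9, -18.6, -6.3]
gripper_width: 0.0149
t 11.10 out(mm, mixer pin axes) [-0.2257 -7.4851 19.9474] F pin axes [  7.5068 -16.8302 -10.4164] M [-4.1475 -2.646   0.7438] rpy [-178.3756    2.2322 -161.6572] w 0.014882289582910175 j6 -86.53489297192863
corr to axis at 20 : [-3.7958  6.4529 -0.1782]
head z 4385 [[ 0.421   0.2267 -0.1313]
 [ 0.4313  0.2532 -0.13  ]
 [ 0.4516  0.3106 -0.1288]]
wing 6849 [[ 0.4393  0.2441 -0.0643]
 [ 0.4539  0.2604 -0.0467]
 [ 0.4682  0.2702 -0.0201]]
```

```bash
python3 -m crank '[[0.005,[0.0006,0,-0.0014],8],[0.005,[0.0006,0,-0.0014],8],[0.005,[0.0006,0,-0.0014],8],[0.005,[0.0003,0,-0.0006],8],[0.005,[0,0,0],8],[0.005,[0,-0.0005,0],8],[0.005,[0,-0.0005,0],8]]' 50
python3 - <<'E'
from h import *
corr(23)
s=sense();c=camera('wrist');T=c['T_tool_cam'];W=(cloud(c)@T[:3,:3].T+T[:3,3])@Rtool(s).T+s['eef_pos'];L=W@RM
m=(c['frame'].min(-1)>190)&(L[...,0]>.42)&(L[...,0]<.48)&(abs(L[...,1]-.2685)<.047)&(L[...,2]<-.10)&(L[...,2]>-.14)
print('head z',m.sum(),np.percentile(L[m],[5,50,95],axis=0))
m=np.zeros((480,640),bool);m[285:325,306:326]=1;print('wing end',np.percentile(L[m],[5,25,50,75,95],axis=0))
save('w5',c['frame'])
E
```

```text
t: 11.85
eef_pos: [0.4811, 0.191, 0.1259]
orientation: [177.2, 2.2, 140.6]
contact_force: [6.2, 15.7, -13.6]
gripper_width: 0.0146
t 11.85 out(mm, mixer pin axes) [ 1.706   7.345  24.1335] F pin axes [ -2.8896  16.5864 -13.6429] M [ 3.6593 -0.4062 -0.7388] rpy [177.2098   2.2037 140.6114] w 0.014637039361400653 j6 -29.447547402973342
corr to axis at 23 : [-2.5207 -7.0372  1.5058]
head z 7312 [[ 0.4217  0.2293 -0.1295]
 [ 0.4383  0.2925 -0.1282]
 [ 0.4753  0.3132 -0.1268]]
wing end [[ 0.4433  0.2761 -0.0469]
 [ 0.4464  0.279  -0.044 ]
 [ 0.4498  0.281  -0.0434]
 [ 0.4533  0.283  -0.0428]
 [ 0.4563  0.2856 -0.042 ]]
```

View pics/w5.png

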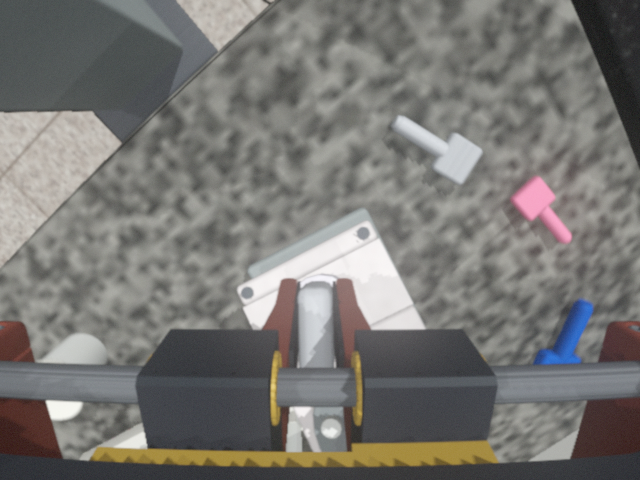

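```bash
python3 -m crank '[[0.005,[0.0005,0,-0.0012],-8],[0.005,[0.0005,0,-0.0012],-8],[0.005,[0.0005,0,-0.0012],-8],[0.005,[0.0005,0,-0.0012],-8],[0.005,[0.0003,0,-0.0005],-8],[0.005,[0,0.0005,0],-8],[0.005,[0,0.0005,0],-8]]' 55
python3 -c "
from h import *
corr(25)"
python3 -m crank '[[0.005,[0.0006,0,-0.0014],8],[0.005,[0.0006,0,-0.0014],8],[0.005,[0.0006,0,-0.0014],8],[0.005,[0.0003,0,-0.0006],8],[0.005,[0,0,0],8],[0.005,[0,0,0],8],[0.005,[0,0,0],8]]' 55
python3 - <<'E'
from h import *
corr(23)
s=sense();c=camera('wrist');T=c['T_tool_cam'];W=(cloud(c)@T[:3,:3].T+T[:3,3])@Rtool(s).T+s['eef_pos'];L=W@RM
m=(c['frame'].min(-1)>190)&(L[...,0]>.42)&(L[...,0]<.48)&(abs(L[...,1]-.2685)<.047)&(L[...,2]<-.10)&(L[...,2]>-.14)
print('head z',m.sum(),np.percentile(L[m],[5,50,95],axis=0))
m=np.zeros((480,640),bool);m[285:325,306:326]=1;print('wing end',np.percentile(L[m],[5,25,50,75,95],axis=0))
save('w6',c['frame'])
E
```

```text
t: 12.6
eef_pos: [0.4771, 0.176, 0.1268]
orientation: [-178.1, 2.6, -161.3]
contact_force: [10.0, -19.0, -6.0]
gripper_width: 0.0144
t 12.60 out(mm, mixer pin axes) [ 1.0769 -8.1887 25.433 ] F pin axes [  9.5957 -16.8441 -11.0446] M [-3.9215 -2.7629  0.7697] rpy [-178.0517    2.6123 -161.2825] w 0.014430740050244065 j6 -86.3623516404641
corr to axis at 25 : [-3.2892  7.552   0.7422]
t: 13.3
eef_pos: [0.4799, 0.1925, 0.1339]
orientation: [176.9, 2.5, 140.7]
contact_force: [5.0, 12.5, -7.7]
gripper_width: 0.0143
t 13.30 out(mm, mixer pin axes) [ 3.8376  8.6263 31.9997] F pin axes [-0.9452 13.2358 -8.0315] M [ 3.0546 -0.3207 -0.7986] rpy [176.9048   2.5493 140.711 ] w 0.0142513025945886 j6 -29.102011196745064
corr to axis at 23 : [-3.9743 -7.9461  9.5498]
head z 6987 [[ 0.4218  0.2283 -0.1329]
 [ 0.4387  0.2913 -0.1316]
 [ 0.475   0.3131 -0.1292]]
wing end [[ 0.4452  0.2771 -0.0425]
 [ 0.4483  0.28   -0.0371]
 [ 0.4518  0.2819 -0.0364]
 [ 0.4553  0.2839 -0.0358]
 [ 0.4584  0.2865 -0.0351]]
```

```bash
python3 -m crank '[[0.005,[0.0002,0,-0.0005],-8],[0.005,[0.0002,0,-0.0005],-8],[0.005,[0.0002,0,-0.0005],-8],[0.005,[0,0,0],-4],[0.005,[0,0,0],0]]' 55
python3 -c "
from h import *
corr(32)"
```

```text
t: 13.85
eef_pos: [0.4746, 0.1851, 0.1345]
orientation: [179.5, 3.3, 169.7]
contact_force: [0.1, 0.0, -0.1]
gripper_width: 0.0138
t 13.85 out(mm, mixer pin axes) [ 0.6163  0.3095 34.1725] F pin axes [ 0.099   0.0545 -0.1048] M [0.011  0.0619 0.0509] rpy [179.5454   3.3049 169.7133] w 0.013810151238672207 j6 -57.56349959669081
corr to axis at 32 : [-0.2283 -0.3299  2.2438]
```

```bash
python3 -c "
from h import *
print(Rtool(sense()).T@RM[:,2])"
```

```text
[ 0.3697  0.0104 -0.9291]
```

```bash
python3 -m crank '[[0.005,[0.0015,0,-0.0037],0],[0.005,[0.0015,0,-0.0037],0],[0.005,[0.0015,0,-0.0037],0],[0.005,[0,0,0],0]]' 55
python3 - <<'E'
from h import *
corr(46)
s=sense();c=camera('wrist');T=c['T_tool_cam'];W=(cloud(c)@T[:3,:3].T+T[:3,3])@Rtool(s).T+s['eef_pos'];L=W@RM
m=(c['frame'].min(-1)>190)&(L[...,0]>.42)&(L[...,0]<.48)&(abs(L[...,1]-.2685)<.047)&(L[...,2]<-.10)&(L[...,2]>-.14)
print('head z',m.sum(),np.percentile(L[m],[5,50,95],axis=0))
m=np.zeros((480,640),bool);m[285:325,306:326]=1;print('wing end',np.percentile(L[m],[5,25,50,75,95],axis=0))
save('w7',c['frame']);c=camera('scene');save('s7',cv2.resize(c['frame'][160:300,200:360],None,fx=4,fy=4))
E
```

```text
t: 14.25
eef_pos: [0.4683, 0.1864, 0.1472]
orientation: [179.5, 3.2, 169.7]
contact_force: [0.3, -0.3, -1.5]
gripper_width: 0.0138
t 14.25 out(mm, mixer pin axes) [ 0.1022  0.4752 48.3385] F pin axes [-0.3014 -0.1893 -1.516 ] M [0.0177 0.0003 0.0419] rpy [179.5058   3.2477 169.6502] w 0.013793459274837308 j6 -57.23755982523104
corr to axis at 46 : [-0.7688 -0.4997  2.2054]
head z 5819 [[ 0.4215  0.2249 -0.1347]
 [ 0.4362  0.2659 -0.1333]
 [ 0.4655  0.3126 -0.1319]]
wing end [[ 0.4403  0.2658 -0.0268]
 [ 0.4434  0.2675 -0.0206]
 [ 0.4472  0.2694 -0.0199]
 [ 0.4511  0.2714 -0.0194]
 [ 0.4543  0.2731 -0.0187]]
```

View pics/s7.png

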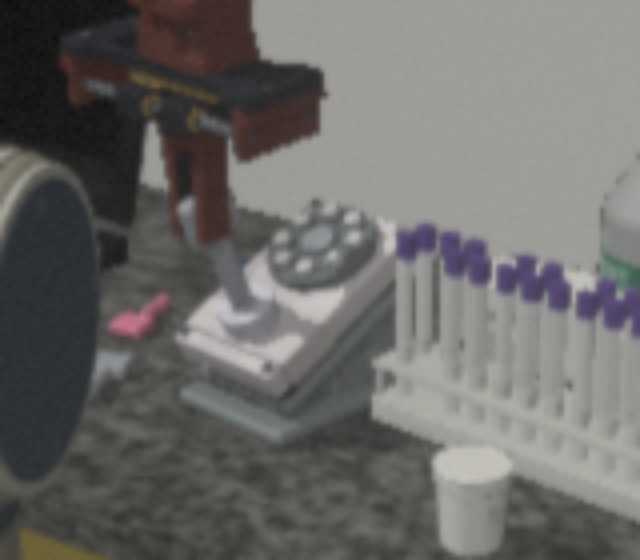

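View pics/w7.png

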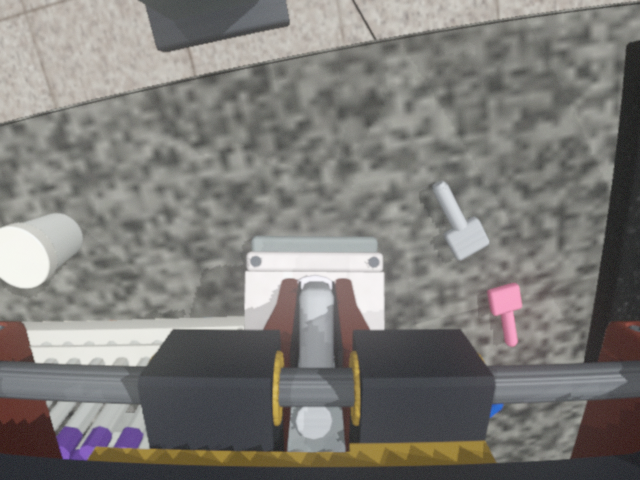

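Run:
```python
from h import *
t=np.load('top0.npz');W=world(t);f=t['frame'].astype(int)
m=((f[...,0]-f[...,2])>50)&(abs(W[...,2]-.012)<.012);m[:,:350]=0;m[:,520:]=0;m[320:]=0
m=cv2.morphologyEx(m.astype(np.uint8),cv2.MORPH_OPEN,np.ones((5,5)))>0
q=W[m];print(len(q),np.percentile(q,[1,50,99],axis=0));print(cv2.minAreaRect((q[:,:2]*1000).astype(np.float32)))
s=sense();print('tool x,y',Rtool(s)[:,0],Rtool(s)[:,1],s['joints'])
print('axis',Rtool(s).T@RM[:,2])
```

```text
5390 [[ 0.386  -0.4066  0.0092]
 [ 0.4447 -0.2789  0.0141]
 [ 0.5046 -0.1539  0.0188]]
((445.4997863769531, -280.83819580078125), (259.16845703125, 119.31565856933594), 87.97398376464844)
tool x,y [-0.9822  0.1794 -0.0565] [0.1792 0.9838 0.0084] [ 21.1247  19.3477 113.7339  -1.8434  43.9184 -57.2456]
axis [ 0.3707  0.0104 -0.9287]
```

```bash
python3 -m crank '[[0.005,[0.006,0,-0.014],0],[0.005,[0.008,0,-0.018],0],[0.005,[0.005,0,-0.025],0],[0.005,[0,0,-0.025],0],[0.005,[0,-0.01,-0.02],4],[0.005,[0,-0.02,-0.01],8],[0.005,[0,-0.03,0],8],[0.005,[0.005,-0.03,0],8],[0.005,[0.006,-0.03,0],8],[0.005,[0.01,-0.03,0],8],[0.005,[0.015,-0.03,0],8]]' 55
python3 -c "
from h import *
delta([.445,-.28,.26]);print(Rtool(sense()))"
```

```text
t: 15.45
eef_pos: [0.3177, 0.0713, 0.2545]
orientation: [177.0, 1.5, 115.8]
contact_force: [-0.9, -0.0, -1.1]
gripper_width: 0.0138
tcp [0.3177 0.0713 0.2545] rpy [177.0352   1.5314 115.815 ] d_tool(mm) [-371.658   -38.5162    2.4422] F [-0.9497 -0.0265 -1.0667] M [-0.0378  0.0694 -0.0074] w 0.013799215144133717 t 15.45
[[-0.4353  0.8984  0.0582]
 [ 0.8999  0.4361 -0.0015]
 [-0.0267  0.0517 -0.9983]]
```

```bash
python3 -m crank '[[0.005,[-0.03,0.0,0],4],[0.005,[-0.035,0.0,0],6],[0.005,[-0.035,0.002,0],6],[0.005,[-0.035,0.005,0],6],[0.005,[-0.035,0.007,0],6],[0.005,[-0.035,0.01,0],5],[0.005,[-0.035,0.01,0],2],[0.005,[-0.035,0.01,0],0]]' 55
python3 -c "
from h import *
delta([.445,-.28,.26]);print(Rtool(sense()))"
```

```text
t: 16.25
eef_pos: [0.3867, -0.2045, 0.2588]
orientation: [176.6, -0.6, 79.6]
contact_force: [-0.6, 0.4, -0.2]
gripper_width: 0.0138
tcp [ 0.3867 -0.2045  0.2588] rpy [176.6385  -0.6251  79.5932] d_tool(mm) [-63.7107  70.9908   2.2314] F [-0.5714  0.4418 -0.2205] M [-0.0386  0.066  -0.0163] w 0.01376437232427523 t 16.25
[[ 0.1806  0.9817  0.0596]
 [ 0.9835 -0.181   0.0001]
 [ 0.0109  0.0586 -0.9982]]
```

```bash
python3 -m crank '[[0.005,[-0.02,0.02,0.03],-3],[0.005,[-0.022,0.025,0.04],-3],[0.005,[-0.012,0.018,0.04],-2],[0.005,[0,0,0],0]]' 55
python3 - <<'E'
from h import *
delta([.445,-.28,.12]);s=sense();print(Rtool(s))
c=camera('wrist');save('w8',c['frame']);np.savez('w8.npz',**c)
c=camera('scene');save('s8',c['frame'])
E
```

```text
t: 16.65
eef_pos: [0.4504, -0.2732, 0.1514]
orientation: [176.3, 0.0, 87.5]
contact_force: [-0.2, -0.3, -2.2]
gripper_width: 0.0139
tcp [ 0.4504 -0.2732  0.1514] rpy [176.3193   0.0441  87.5274] d_tool(mm) [-6.9584 -7.1294 30.9829] F [-0.2071 -0.2713 -2.1702] M [-0.0435  0.1741  0.0346] w 0.013936412821736603 t 16.65
[[ 0.0431  0.997   0.0641]
 [ 0.9991 -0.043  -0.0035]
 [-0.0008  0.0642 -0.9979]]
```

View pics/w8.png

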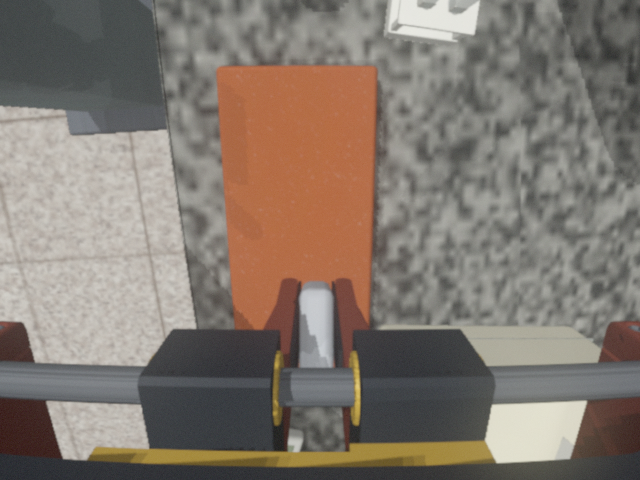

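View pics/s8.png

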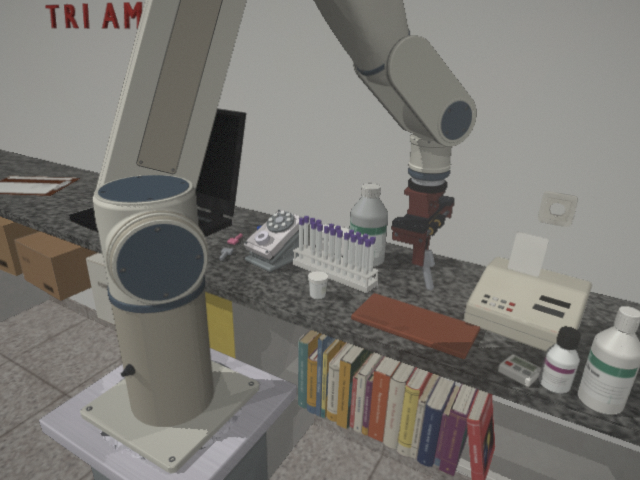

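```bash
python3 -m crank '[[0.005,[0,-0.003,0.02],0],[0.005,[0,-0.004,0.025],0],[0.005,[0,-0.003,0.015],0],[0.005,[0,0,0],0]]' 40
python3 - <<'E'
from h import *
delta([.445,-.28,.072])
E
```

```text
t: 17.15
eef_pos: [0.4469, -0.2726, 0.1029]
orientation: [175.4, 0.5, 87.5]
contact_force: [0.6, 0.5, -1.3]
gripper_width: 0.0139
tcp [ 0.4469 -0.2726  0.1029] rpy [175.4372   0.5343  87.4782] d_tool(mm) [-7.2088 -4.0591 30.7408] F [ 0.5991  0.4991 -1.3439] M [-0.0226  0.1451 -0.0125] w 0.01394265894335149 t 17.15
```

```bash
python3 -m crank '[[0.005,[0,-0.001,0.015],0],[0.005,[0,-0.001,0.01],0],[0.005,[0,0,0.0],0]]' 20
python3 - <<'E'
from h import *
delta([.445,-.28,.072])
c=camera('scene');save('s9',cv2.resize(c['frame'][200:350,340:500],None,fx=4,fy=4))
E
```

```text
t: 17.45
eef_pos: [0.4494, -0.2733, 0.084]
orientation: [175.0, 0.8, 87.5]
contact_force: [0.1, 0.4, -2.4]
gripper_width: 0.014
tcp [ 0.4494 -0.2733  0.084 ] rpy [174.9659   0.8014  87.4913] d_tool(mm) [-6.6966 -5.1027 11.6808] F [ 0.1187  0.4246 -2.4333] M [-0.081   0.1154 -0.0096] w 0.0140345434561373 t 17.45
```

View pics/s9.png

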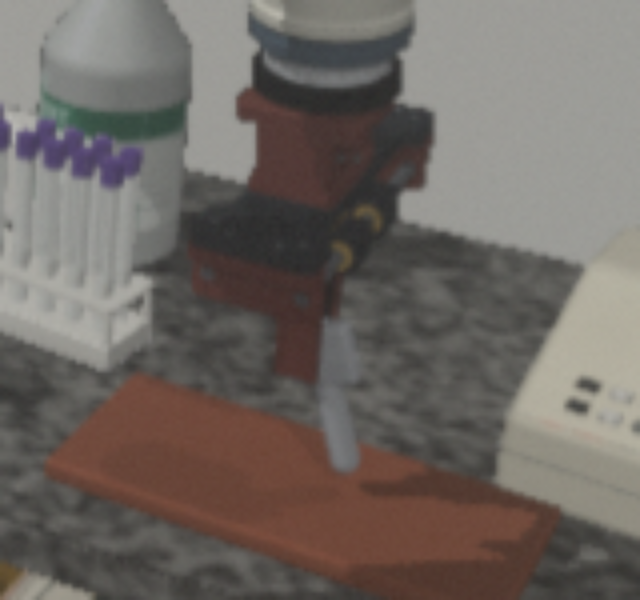

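```bash
python3 -m crank '[[0.005,[0,-0.0005,0.004],0],[0.005,[0,-0.0005,0.004],0],[0.005,[0,0,0.003],0]]' 12
python3 - <<'E'
from h import *
delta([.445,-.28,.072])
E
```

```text
t: 17.8
eef_pos: [0.4512, -0.2745, 0.0756]
orientation: [174.7, 1.0, 87.5]
contact_force: [-0.1, 0.5, -1.3]
gripper_width: 0.0138
tcp [ 0.4512 -0.2745  0.0756] rpy [174.6948   0.9602  87.4933] d_tool(mm) [-5.6761 -6.2784  3.1632] F [-0.1067  0.4622 -1.2512] M [-0.0962  0.1897 -0.0118] w 0.013824715178099085 t 17.8
```

```bash
python3 -m crank '[[0.005,[0,-0.001,0.003],0],[0.005,[0,-0.001,0.003],0],[0.005,[0,-0.001,0.003],0]]' 12
python3 - <<'E'
from h import *
delta([.445,-.28,.072])
E
```

```text
t: 18.1
eef_pos: [0.4507, -0.2749, 0.0676]
orientation: [174.5, 1.0, 87.5]
contact_force: [-1.0, 5.0, 16.1]
gripper_width: 0.0137
tcp [ 0.4507 -0.2749  0.0676] rpy [174.5138   0.9922  87.4533] d_tool(mm) [-5.4043 -4.9943 -4.7603] F [-0.9655  4.9869 16.1338] M [0.6933 0.0426 0.0927] w 0.013727361806410803 t 18.1
```

```bash
python3 -m crank '[[0.005,[0.004,-0.001,0.0],0],[0.005,[0.006,-0.001,0.002],0],[0.005,[0.006,-0.001,0.004],0]]' 6
python3 - <<'E'
from h import *
delta([.445,-.28,.072])
c=camera('scene');save('s10',cv2.resize(c['frame'][200:350,340:500],None,fx=4,fy=4))
E
```

```text
t: 18.4
eef_pos: [0.4507, -0.2598, 0.0618]
orientation: [174.3, 1.1, 87.4]
contact_force: [-0.1, 1.6, 3.7]
gripper_width: 0.0138
tcp [ 0.4507 -0.2598  0.0618] rpy [174.2755   1.1315  87.3969] d_tool(mm) [-20.6546  -3.7449 -10.2524] F [-0.0588  1.6023  3.7398] M [ 0.0244 -0.3309  0.0455] w 0.013820842904397473 t 18.4
```

View pics/s10.png

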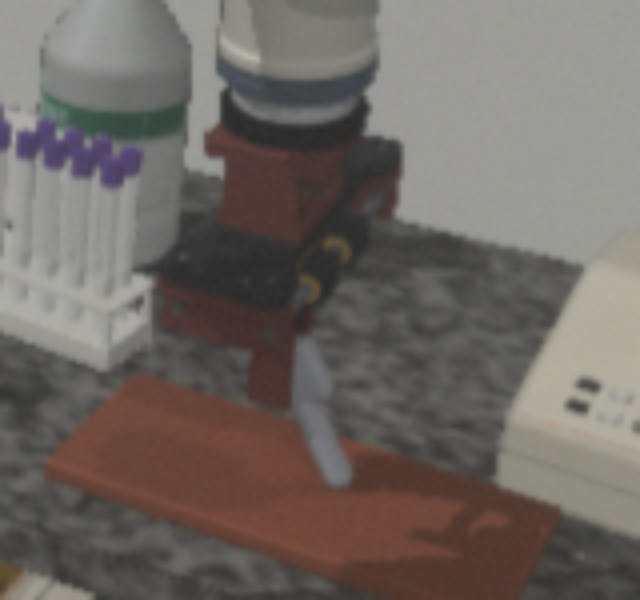

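```bash
python3 -m crank '[[0.005,[0.006,-0.001,0.005],0],[0.005,[0.006,-0.001,0.005],0],[0.005,[0.005,-0.001,0.006],0],[0.005,[0.004,-0.001,0.006],0]]' 6
python3 - <<'E'
from h import *
delta([.445,-.28,.072])
c=camera('scene');save('s11',cv2.resize(c['frame'][200:350,340:500],None,fx=4,fy=4))
E
```

```text
t: 18.85
eef_pos: [0.4496, -0.2361, 0.0367]
orientation: [174.3, 1.1, 87.5]
contact_force: [0.6, 1.1, 0.7]
gripper_width: 0.0141
tcp [ 0.4496 -0.2361  0.0367] rpy [174.3069   1.1021  87.4754] d_tool(mm) [-44.7358   0.7291 -34.5568] F [0.6329 1.1073 0.7179] M [-0.09   -0.1638  0.0966] w 0.014058130021498758 t 18.85
```

View pics/s11.png

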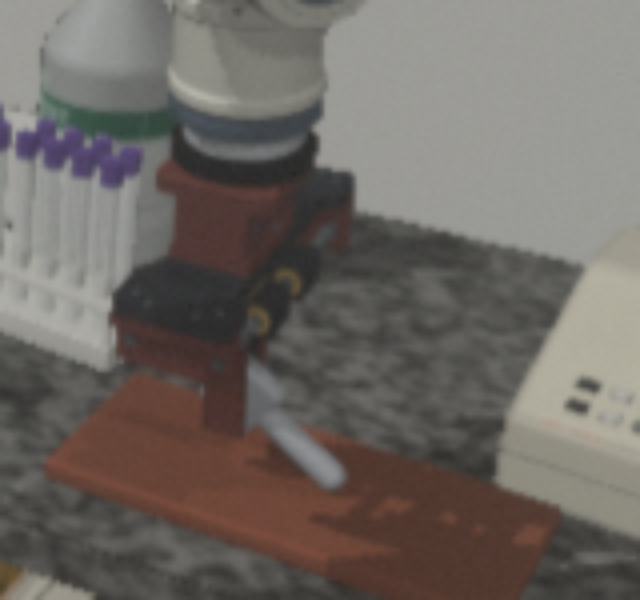

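```bash
python3 -m crank '[[0.005,[0.003,0,0.004],0],[0.005,[0.002,-0.0005,0.005],0],[0.005,[0.001,-0.0005,0.004],0],[0.005,[0,0,0.0],0]]' 5
python3 - <<'E'
from h import *
delta([.445,-.28,.072])
c=camera('scene');save('s12',cv2.resize(c['frame'][200:350,340:500],None,fx=4,fy=4))
E
```

```text
t: 19.3
eef_pos: [0.4482, -0.2284, 0.0202]
orientation: [174.6, 1.0, 87.5]
contact_force: [0.2, 0.3, 0.4]
gripper_width: 0.0141
tcp [ 0.4482 -0.2284  0.0202] rpy [174.5734   0.9718  87.5085] d_tool(mm) [-52.5687   3.8763 -50.7702] F [0.2188 0.2556 0.4053] M [-0.1488 -0.0433  0.0346] w 0.014075043796798942 t 19.3
```

View pics/s12.png

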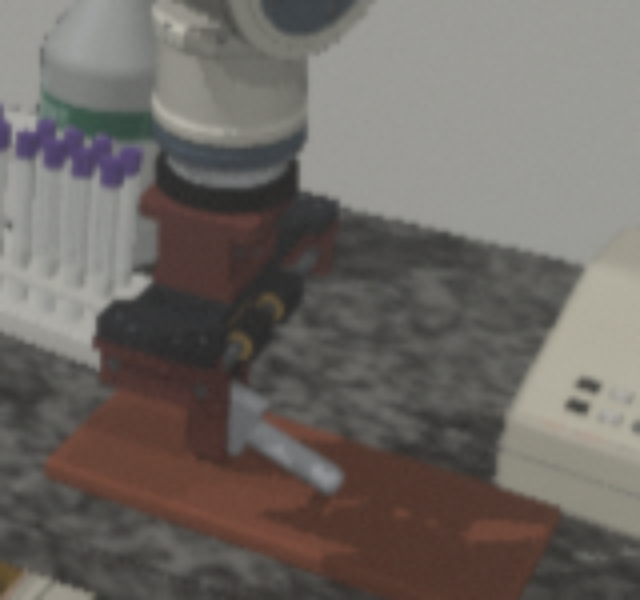

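```bash
python3 -m crank '[[0.005,[0.0005,0,0.002],0],[0.005,[0,0,0.002],0],[0.005,[0,0,0.0],0]]' 5
python3 -c "
from h import *
delta([.445,-.28,.072])"
```

```text
t: 19.65
eef_pos: [0.4484, -0.2282, 0.0163]
orientation: [174.6, 1.0, 87.5]
contact_force: [-0.0, -0.0, -0.1]
gripper_width: 0.0139
tcp [ 0.4484 -0.2282  0.0163] rpy [174.583    0.9613  87.4638] d_tool(mm) [-52.8222   4.0509 -54.7259] F [-0.0326 -0.0267 -0.1326] M [-0.0657  0.0604  0.0364] w 0.013921460928359742 t 19.65
```

Low enough (fingertips ~2 mm above the tray); open slowly.

```bash
python3 -m crank '[[0.018,[0,0,0],0],[0.022,[0,0,0],0],[0.022,[0,0,0.0],0]]' 5
python3 - <<'E'
from h import *
delta([.445,-.28,.072])
c=camera('scene');save('s13',cv2.resize(c['frame'][200:350,340:500],None,fx=4,fy=4))
c=camera('wrist');save('w13',c['frame'])
E
```

```text
t: 19.95
eef_pos: [0.4484, -0.2285, 0.0164]
orientation: [174.6, 1.0, 87.4]
contact_force: [-0.4, 0.2, -0.4]
gripper_width: 0.0218
tcp [ 0.4484 -0.2285  0.0164] rpy [174.5719   0.9702  87.437 ] d_tool(mm) [-52.5206   4.0551 -54.5864] F [-0.4057  0.2099 -0.4326] M [-0.0043  0.1032 -0.0704] w 0.021807842649110967 t 19.95
```

View pics/s13.png

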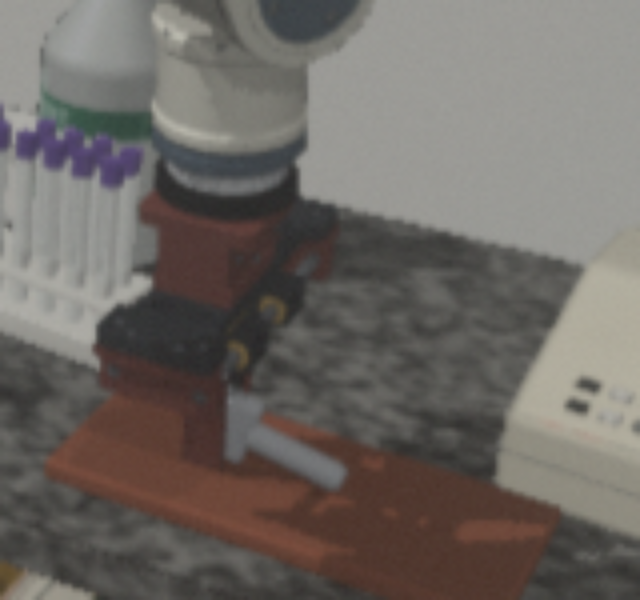

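View pics/w13.png

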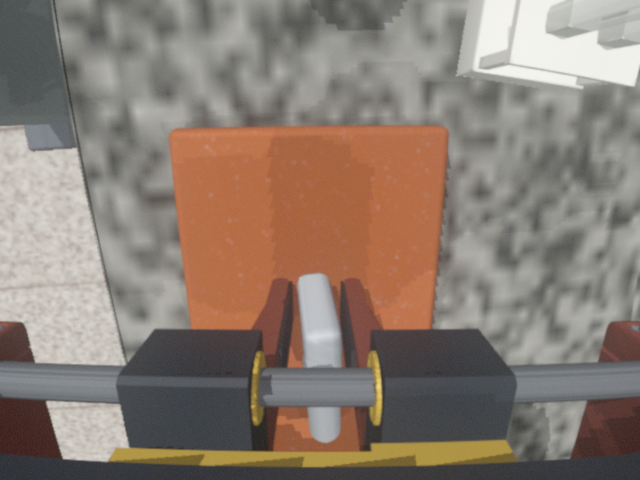

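```bash
python3 -m crank '[[0.03,[0,0,0],0],[0.04,[0,0,0],0],[0.05,[0,0,0.0],0],[0.06,[0,0,0],0],[0.07,[0,0,-0.003],0],[0.0878,[0,0,-0.005],0],[0.0878,[0,0,-0.015],0],[0.0878,[0,0,-0.03],0],[0.0878,[0,0,-0.04],0],[0.0878,[0,0,-0.04],0],[0.0878,[0,0,0],0]]' 5
python3 - <<'E'
from h import *
delta([.445,-.28,.072])
for n in ('scene','top'):
    c=camera(n);save(n+'14',c['frame']);np.savez(n+'14.npz',**c)
c=camera('wrist');save('w14',c['frame'])
E
```

```text
t: 21.15
eef_pos: [0.4333, -0.2246, 0.1533]
orientation: [174.9, 0.8, 87.5]
contact_force: [1.6, 0.5, 0.2]
gripper_width: 0.0877
tcp [ 0.4333 -0.2246  0.1533] rpy [174.8842   0.8427  87.4514] d_tool(mm) [-53.6393   6.7778  83.0425] F [1.559  0.4809 0.1958] M [-0.0437  0.1114  0.0023] w 0.08767522018084468 t 21.15
```

View pics/scene14.png

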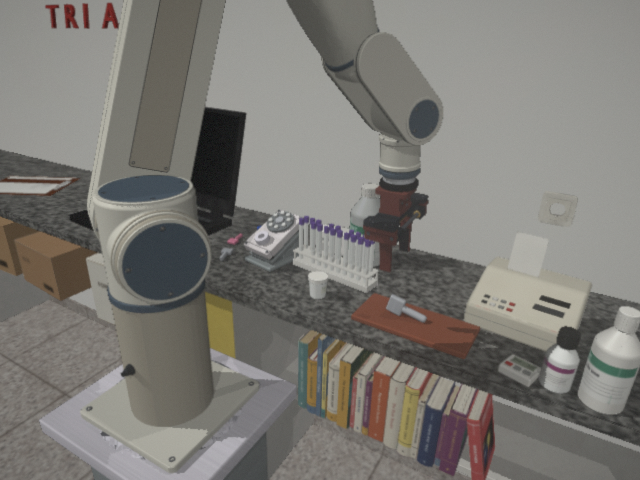

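View pics/w14.png

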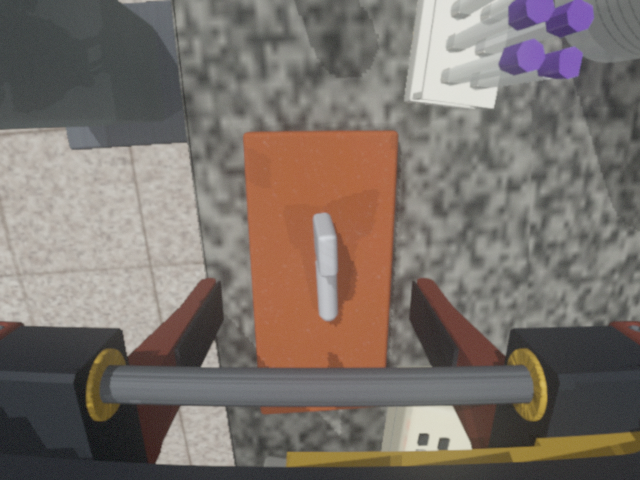

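```bash
python3 -m crank '[[0.0878,[0,0,-0.02],0],[0.0878,[0,0,-0.02],0],[0.0878,[0,0,0],0],[0.0878,[0,0,0],0],[0.0878,[0,0,0],0]]' 5
python3 - <<'E'
from h import *
s=sense();c=camera('wrist');save('w15',cv2.resize(c['frame'][150:400,200:440],None,fx=2.4,fy=2.4))
T=c['T_tool_cam'];W=(cloud(c)@T[:3,:3].T+T[:3,3])@Rtool(s).T+s['eef_pos']
f=c['frame'];m=(np.ptp(f.astype(int),-1)<35)&(abs(W[...,0]-.445)<.045)&(W[...,1]<-.17)&(W[...,1]>-.38)&(W[...,2]>.02)&(W[...,2]<.08)
m=cv2.morphologyEx(m.astype(np.uint8),cv2.MORPH_OPEN,np.ones((3,3)))>0
q=W[m]
for a in np.arange(-.32,-.19,.01):
    k=q[abs(q[:,1]-a)<.005]
    if len(k)>5: print('y %.2f'%a,len(k),'x',np.percentile(k[:,0],[5,50,95]),'ztop',np.percentile(k[:,2],90))
t=np.load('top14.npz');L=world(t)@RM
V,U=np.mgrid[0:480,0:640];z=world(t)[...,2]
hd=(U>218)&(U<268)&(V>200)&(V<270)&(z>.05)&(z<.13);hc=L[hd];hc=hc[abs(hc[:,2]+.1326)<.01];print('head',np.median(hc[:,2]),len(hc))
d=np.abs(t['frame'].astype(int)-np.load('top0.npz')['frame'].astype(int)).max(-1);save('diff',np.repeat((d>50).astype(np.uint8)[...,None]*255,3,2))
E
```

```text
t: 21.8
eef_pos: [0.4233, -0.22, 0.181]
orientation: [176.1, 0.2, 87.5]
contact_force: [-0.2, 1.0, -0.4]
gripper_width: 0.0878
y -0.30 100 x [0.4425 0.4484 0.4552] ztop 0.029991386573011633
y -0.29 147 x [0.4418 0.4483 0.4552] ztop 0.031908193025921947
y -0.28 150 x [0.4418 0.4475 0.4546] ztop 0.034415985874924546
y -0.27 168 x [0.4413 0.4482 0.4554] ztop 0.036852165407519566
y -0.26 131 x [0.441  0.4466 0.4547] ztop 0.03876481301727114
y -0.25 162 x [0.4408 0.4467 0.4534] ztop 0.05470961630916577
y -0.24 217 x [0.4407 0.446  0.4533] ztop 0.05682895285184335
y -0.23 222 x [0.4404 0.4459 0.453 ] ztop 0.05924744896324582
y -0.22 339 x [0.4402 0.4458 0.4525] ztop 0.05946579023645554
y -0.21 102 x [0.4417 0.4467 0.4516] ztop 0.03755244376012301
head -0.13219587782291314 2153
```

View pics/w15.png

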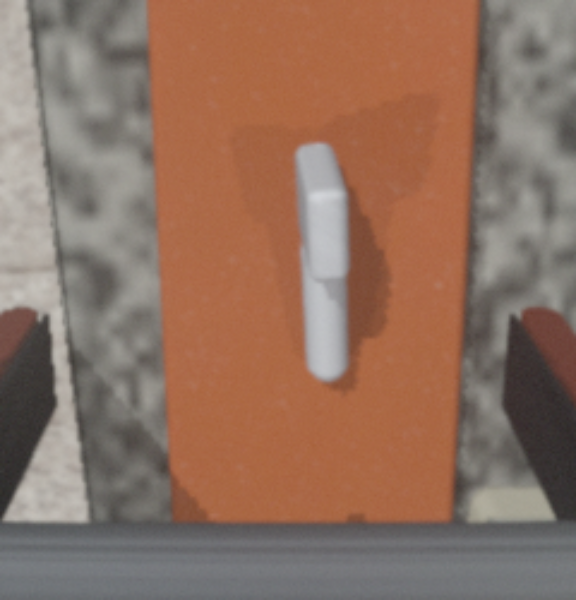

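View pics/top14.png

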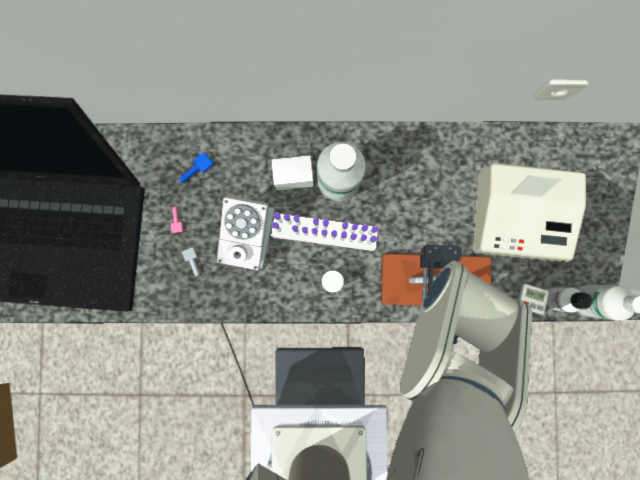

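```bash
python3 -c "
from h import *
print(sense()['t'],hand_in())"
```

```text
the job is handed in; nothing more can be done
21.85 None
```

The pin is out of its bore and lying on the brown tray. I handed the job in at t = 21.85 s, and no verdict is given.

**Extraction:** The moves allow no tilting, so I gripped the wing with the tool upright. I twisted it about ±28° back and forth, roughly ten times, under a pull of about 8–14 N. The wing slipped about 6 mm in the pads on the way. The two camera checks of the head during the pull showed it about 3 and 5 mm up. The forces put it at up to about 7 mm, below the 14 mm limit. It settled back to its rest height (within about 1 mm) once the pin came free.

**Side load:** Twisting upright pushed the pin sideways with forces up to about 19 N and about 8 mm of movement at the tool.

**Laying down:** I set the tip on the tray (brief contact peak of 16 N) and swung the pin down about its tip. I let go with the fingertips about 2 mm above the tray.

**Final checks:**
- **Pin:** it was well inside the tray edges, with the shank tip and the narrow edge of the wing touching. Its axis slopes about 13° and the wing stands on edge rather than flat.
- **Robot:** the gripper is open, well clear and touching nothing.
- **Other things:** by eye in the top view, the cup, bottle, carton, rack and look-alike pins are where they were at the start.

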